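# Stand the amber leather-oil flask in its brass ring

## Robot

A 7-joint arm with a two-finger parallel gripper is mounted at the origin on the work surface. World frame = base frame: x ahead of the robot, y to its left, z up, the work surface at z = 0. Lengths are in mm, angles in rad, forces in N, time in s.
With the tool pointing down it reaches from about 400 to 875 mm from the base axis. Payload 4.4 kg.
Tool frame: the origin (TCP) lies at the very end of the fingers, on their centre line; the grasp point (between the pads) lies 19 mm behind it; z points along the fingers, y is the direction in which the jaws open and shut (so a half turn about z gives the same grasp; the last joint's range is limited). The gripper opens to 85 mm and grips with 20 to 120 N. Pads are 22 mm wide; open, the fingers measure 114 mm over their backs; the gripper's body (76 mm by 85 mm) begins 54 mm behind the grasp point. The pads swing forward as they close: fully open they stand 13 mm farther back than shut.
Start: joints at [1.054, 0.628, 0.038, 1.517, -0.027, 0.996, -0.02], TCP at [283.224, -585.066, 231.313] pointing down, gripper open.
Joint ranges: [-3.06, 3.06], [-0.37, 2.12], [-1.25, 1.32], [0.18, 2.47], [-1.1, 4.24], [0.23, 1.98], [-2.94, 2.94]. Speed limits (rad/s): [2.57, 2.57, 3.14, 3.14, 3.14, 3.14, 3.14].

## Interface

Orientations are given as [roll, pitch, yaw] about the fixed x, y, z axes, in that order (R = Rz(yaw) Ry(pitch) Rx(roll)).
In Python, from cell import ctrl gives the robot as it stands.
- The arm moves only by the shell command python3 -m crank 'ROWS' [OPENING]. ROWS is JSON, a list that holds one entry, the list of rows, each a list of 6 numbers: the shift along the tool's x, y, z in units of 30 mm (1.0 is 30 mm), then the turn, a rotation vector about the tool's x, y, z in units of 6 degrees (1.0 is 6 degrees). In form: [[[tx, ty, tz, rx, ry, rz], ...]]. A call has 1 to 12 rows; each row shifts and turns the pose as measured when the row begins, along the tool's axes as they then stand; what a row does not reach is not made up. A row lasts 1/12 s, in which the tool goes at most 41.7 mm and 7.16 degrees, less where a joint would pass 70% of its speed; a pose out of reach is approached as far as the arm can. A call is refused whole if a number of a shift passes 1 or a number of a turn 1, either way. A call with a gripper value outside its range is refused whole. OPENING is the gripper command: -1 is fully open, 1 is shut, values between are in proportion, set as the call begins (- or left out, the last holds). The fingers move at their own pace and stop on an object; the grip force is fixed at half the most. Time passes only in rows, so rows that do not move let the fingers close. It gives the time, the measured TCP pose, the force and the opening at its end, in the units of the state.
- ctrl.read_state(): the state, without advancing time (a new reading comes with each control period).
- ctrl.get_image(name): name is "side" or "top" or "wrist"; returns a dict with "color" (420x560x3 uint8, red, green, blue), "depth" (420x560 float32, mm along the optical axis (not along the pixel's ray), 0 where there is no reading), "camera_matrix" (3x3 intrinsics, pixels), "k1" (the pictures are not rectified: a ray, as slopes to the right and down, at radius r is drawn at 1 + k1 r^2 times it, then the intrinsics apply), "R" (3x3) and "t" (3): a world point X has camera coordinates R X + t. Camera axes: x right, y down, z forward; pixel columns grow to the right and rows downward; lengths in mm; the calibration is good to about 2 mm. A picture is of the moment at which its call begins.
- ctrl.finish_job(): hands the job in, once; it reports no verdict.
Trained networks look in a picture, given as the dict that the camera call returned (one of the last four; its "shot" number tells which), for a name from the list of things; names that differ only in an ending like _2 or _b are one class to them, and where a whole thing is asked for, a point or a joint stands for the part that bears it (a point fixed in the world has none). Each returns a list of dicts, best first, with "conf" (0 to 1); they miss things now and then, are a little off and sometimes report something else, mostly with a low value. They report only what shows in the picture. A call takes as long as a camera call. They do not tell look-alikes from the thing itself.
- ctrl.search_frame(query, picture): "extent" ([centre column, centre row, width, height] in pixels, round what is visible of it).
The state is a dict: "clock": time; "qpos": joint angles; "qd": joint speeds; "tau": joint torques, N m; "eef_pos": TCP position; "tool_rot": TCP orientation; "force": force on the tool from outside, world axes, zero at the start; "torque": the same for the moment, N m; "width": finger opening in mm.
Only numpy, scipy, OpenCV 4.12 (cv2) and the standard library are available. Lean on these libraries where they do the work, as an engineer would, in place of code of your own. Each camera call takes 0.05 s, during which the arm holds its last target. There are 200 camera calls.

## Task

The refilled leather-oil flasks have come back to the vestibule in their wooden carrier. Take the amber flask out by its neck and stand it upright in the brass ring stand (not the black one), lowering it into the ring before you let go. Leave the green flask in the carrier where it is.

Things in the scene. Friction and masses are not known exactly. Their poses are not given: they have to be found in the camera images.
- amber_flask: Sealed amber-orange resin flask, 200 g: round bulb 56 mm across, upright neck 22 mm across, small cork on top. Origin at the bulb's centre, z up along the neck. Above the origin: shoulder ends at 34 mm, straight neck from there to 72 mm, cork top 82 mm. Starts upright in an end hole of the carrier, origin 43 mm above the table. It does not right itself: it stays about as it is let go.
- green_flask: Dark green flask of the same shape and size, origin likewise at the centre of its bulb, upright in the other end hole of the carrier, 190 mm from the amber one. It must stay there.
- carrier: Fixed wooden carrier block, 110 x 300 x 26 mm, long along its y, with three 44 mm holes in a row, 95 mm apart; the middle one is empty. Origin at the centre of its underside, z up.
- brass_seat (a point): Where the bulb's centre lies when the flask is seated in the brass stand: on the ring's upright axis, 17 mm above the ring's top. The stand is yellow brass, fixed: flat foot 86 mm across, three short posts and a ring 68 mm across outside, 44 mm inside, its top 40 mm above the table. A like stand in black stands elsewhere and is not meant.
Mind the look-alikes: they are no part of the job. Of the things that look like the amber_flask, the smaller one is meant. Of the things shaped like the part that bears brass_seat, the brass one is meant.

How it is judged (in metres and radians):
On the way:
1. the amber flask is lowered into the brass ring while still held: bulb centre within 15 mm of its seated place with the fingers on it (distance between amber_flask and brass_seat below 0.015 m and contact force between the fingers and amber_flask above 0.5 N), for 0.1 s.
At the end, for the whole second after the job is handed in: The amber flask rests in the brass ring, its bulb centre within 10 mm of the seated place and its neck within 15 degrees of vertical, let go and still; the green flask is within 20 mm of where it began (distance between amber_flask and brass_seat below 0.01 m and angle between amber_flask's own z axis and vertical below 0.262 rad and linear speed of amber_flask below 0.02 m/s and angular speed of amber_flask below 0.2 rad/s and distance of green_flask from where it was at the start of the episode below 0.02 m); the robot touches nothing.
It fails at once if the green flask is moved more than 20 mm (distance of green_flask from where it was at the start of the episode above 0.02 m).
It also fails if it takes over 32 s, if anything falls off the work surface, if the arm or the gripper's body presses on something with over 40 N, if the wrist force passes 120 N, or if a joint passes its speed limit or range.

## Working session

There is one attempt and no reset: what is moved stays moved. The work goes in short steps, Python scripts to look and compute and a shell command to move; the robot and the scene stay as the last step left them, time stands still between calls to the robot, and variables do not carry over. Pictures are saved under pics/ and viewed, about 8 in all and at most 12, crops included, and the job is handed in when it is done.

```bash
mkdir -p pics; ls; cat > h.py <<'E'
import numpy as np, cv2, json
from cell import ctrl
def world(im,u,v,d=None):
    K=im["camera_matrix"];k1=im["k1"]
    x=np.array([(u-K[0][2])/K[0][0],(v-K[1][2])/K[1][1]]);r=x.copy()
    for _ in range(20): r=x/(1+k1*(r@r))
    if d is None:
        p=im["depth"][int(v)-2:int(v)+3,int(u)-2:int(u)+3];p=p[p>0];d=np.median(p) if len(p) else np.nan
    R=np.array(im["R"]);t=np.array(im["t"])
    return R.T@(np.array([r[0],r[1],1])*d-t)
def cloud(im):
    K=np.array(im["camera_matrix"]);D=im["depth"];H,W=D.shape
    uu,vv=np.meshgrid(np.arange(W),np.arange(H))
    x=np.stack([(uu-K[0,2])/K[0,0],(vv-K[1,2])/K[1,1]],-1);r=x.copy()
    for _ in range(15): r=x/(1+im["k1"]*(r**2).sum(-1,keepdims=True))
    P=np.concatenate([r,np.ones((H,W,1))],-1)*D[...,None]
    P=(P-np.array(im["t"]))@np.array(im["R"])
    P[D<=0]=np.nan
    return P
def save(im,n): cv2.imwrite("pics/"+n,cv2.cvtColor(im["color"],cv2.COLOR_RGB2BGR))
E
python3 - <<'E'
from h import *
np.set_printoptions(precision=1,suppress=True)
s=ctrl.read_state();print(s)
ims=[]
for n in("top","side"):
    im=ctrl.get_image(n);save(im,n+"0.png");ims.append(im["color"])
    print(n,"campos",-np.array(im["R"]).T@im["t"])
    for q in("amber_flask","green_flask","carrier","brass_seat"):
        for r in ctrl.search_frame(q,im)[:5]:
            u,v=r["extent"][:2];print(q,round(r["conf"],2),np.round(r["extent"]),world(im,u,v))
cv2.imwrite("pics/both.png",cv2.cvtColor(cv2.resize(np.vstack(ims),(560,840)),cv2.COLOR_RGB2BGR))
E
```

```text
pics
{'clock': 0.0, 'qpos': array([ 1.1,  0.6,  0. ,  1.5, -0. ,  1. , -0. ]), 'qd': array([ 0.,  0., -0.,  0.,  0., -0.,  0.]), 'tau': array([ -0. , -56.3,   1.2, -19.3,   0. ,   0. ,   0. ]), 'eef_pos': array([ 282.9, -584.5,  230.4]), 'tool_rot': array([-3.1,  0. ,  0.5]), 'force': array([-0.3, -0.5, -0.5]), 'torque': array([ 0., -0., -0.]), 'width': 85.44213031506457}
top campos [ 346.    19.1 1009.6]
amber_flask 0.93 [199. 257.  33.  28.] [376.  176.1 134.9]
amber_flask 0.65 [207. 203.  24.  24.] [497.7 169.1  94.6]
green_flask 0.64 [130. 200.  25.  18.] [509.2 353.6  71.8]
carrier 0.77 [171. 207. 125.  52.] [503.6 273.3   1.1]
brass_seat 0.91 [405. 234.  38.  34.] [ 435.  -307.9    7.3]
brass_seat 0.8 [405. 178.  33.  34.] [ 577.9 -314.2    7.3]
side campos [-73.4 713.8 587.1]
amber_flask 0.82 [275. 255.  36.  66.] [367.5 200.4  87.6]
amber_flask 0.63 [236. 231.  28.  43.] [495.7 181.2  83.6]
amber_flask 0.35 [198. 282. 135.  94.] [484.  311.   28.2]
carrier 0.71 [196. 282. 138.  91.] [487.9 311.9  27.2]
brass_seat 0.83 [327. 176.  26.  17.] [ 579.  -314.8    4.8]
brass_seat 0.56 [366. 186.  25.  20.] [ 421.7 -277.8   33.1]
brass_seat 0.26 [198. 283. 139.  93.] [483.3 311.3  27.1]
```

View pics/top0.png

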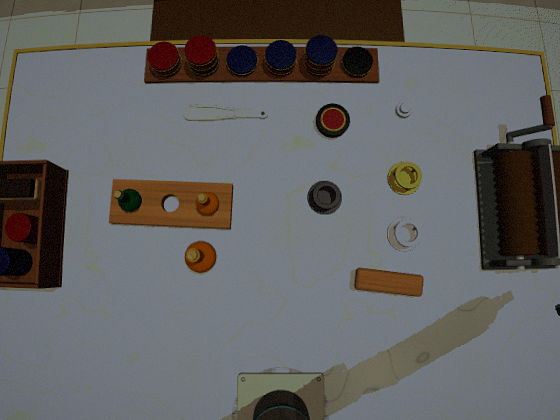

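View pics/side0.png

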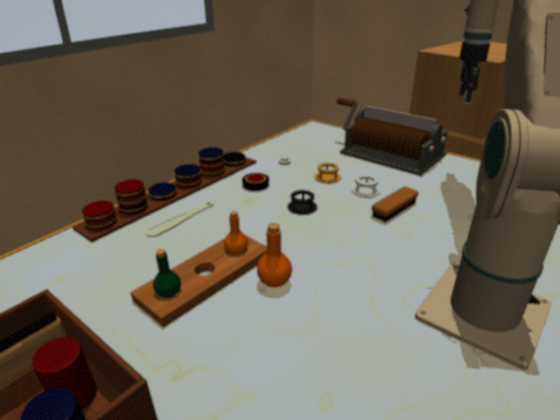

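Top view: amber look-alikes are the larger free-standing flask (199,257) and the smaller one in the carrier (207,203), which is the one I want. The stands are brass (405,178), white (405,234) and black (324,197), and I want the brass. Next I measure and check both choices in one crop.

```bash
cat > m.py <<'E'
from h import *
from scipy.optimize import least_squares
np.set_printoptions(precision=1,suppress=True)
def circ(p,r=None):
    c=p.mean(0)
    if r is None:
        s=least_squares(lambda q:np.hypot(*(p-q[:2]).T)-q[2],[*c,15],loss="soft_l1",x_scale=1);return s.x
    return least_squares(lambda q:np.hypot(*(p-q).T)-r,c,loss="soft_l1").x
E
python3 - <<'E'
from m import *
crops=[]
for n in("top","side"):
    im=ctrl.get_image(n);P=cloud(im);C=im["color"]
    def box(x,y,r,z0,z1):
        m=(np.hypot(P[...,0]-x,P[...,1]-y)<r)&(P[...,2]>z0)&(P[...,2]<z1);return m
    hsv=cv2.cvtColor(C,cv2.COLOR_RGB2HSV)
    for (x,y,nm) in((495,178,"amber"),(500,360,"green"),(376,180,"big")):
        for z0,z1 in((30,60),(60,78),(80,116),(116,135),(135,200)):
            p=P[box(x,y,45,z0,z1)]
            if len(p)>5: print(n,nm,z0,z1,len(p),p.mean(0),"max z",p[:,2].max())
        p=P[box(x,y,45,80,114)][:,:2]
        if len(p)>8: print("   neck fit r11",circ(p,11.),circ(p))
        p=P[box(x,y,45,35,70)]
        if len(p)>8: print("   sphere fit",least_squares(lambda q:np.linalg.norm(p-q,axis=1)-28,[x,y,43],loss="soft_l1").x)
    p=P[box(578,-314,55,34,46)];print(n,"ring",len(p),p.mean(0),circ(p[:,:2]),(p[:,:2].max(0)+p[:,:2].min(0))/2,np.ptp(p,0),np.median(p[:,2]))
    p=P[box(578,-314,60,3,12)];print(n,"foot",len(p),p.mean(0),(p[:,:2].max(0)+p[:,:2].min(0))/2,np.ptp(p,0))
    a=(170,270,160,250) if n=="top" else (205,305,205,305)
    b=(145,245,365,465) if n=="top" else (140,240,280,380)
    for q in(a,b):crops.append(cv2.resize(C[q[0]:q[1],q[2]:q[3]],(300,300),interpolation=cv2.INTER_CUBIC))
cv2.imwrite("pics/crop.png",cv2.cvtColor(np.vstack([np.hstack([cv2.resize(c,(300,300)) for c in crops[:2]]),np.hstack(crops[2:])]),cv2.COLOR_RGB2BGR))
print(ctrl.read_state()["tool_rot"].round(4))
E
```

```text
top amber 30 60 168 [497.  171.3  50.4] max z 59.942602821140746
top amber 60 78 180 [501.4 172.6  67.2] max z 77.31889516523643
top amber 80 116 50 [501.3 172.8 103.8] max z 115.92197481535487
top amber 116 135 60 [504.9 176.1 123.7] max z 129.17015183847184
   neck fit r11 [506.  177.1] [506.1 177.2  11.1]
   sphere fit [506.3 177.4  44.8]
top green 30 60 185 [505.3 353.7  49.3] max z 59.99055917038406
top green 60 78 179 [511.  359.5  67. ] max z 77.82504089869609
top green 80 116 68 [511.2 358.7 100.2] max z 115.93805597536442
top green 116 135 71 [513.5 364.5 123. ] max z 132.494974574463
   neck fit r11 [514.7 365.8] [514.7 365.7  11. ]
   sphere fit [514.6 366.5  44.5]
top big 30 60 234 [379.1 179.4  52.5] max z 59.97105516217655
top big 60 78 319 [378.6 183.7  68.6] max z 77.99279646271292
top big 80 116 45 [379.1 180.6  92.8] max z 115.8693110284684
top big 116 135 29 [378.8 180.8 127.8] max z 134.82895483662057
top big 135 200 141 [380.7 188.8 145.4] max z 153.8554659742475
   neck fit r11 [379.6 187. ] [380.8 192.1  15.6]
   sphere fit [380.3 188.1  54.4]
top ring 346 [ 57
[... 767 characters left out ...]
328969097
   neck fit r11 [513.8 365.5] [513.6 365.6  10.8]
   sphere fit [514.  365.3  45.5]
side big 30 60 375 [356.7 206.   48.3] max z 59.99840924355418
side big 60 78 348 [367.8 202.2  68.5] max z 77.94779670926629
side big 80 116 229 [371.2 197.6  96.8] max z 115.93487634000283
side big 116 135 108 [371.3 198.3 125.2] max z 134.71610497484696
side big 135 200 157 [375.2 193.6 143.8] max z 152.0546599566553
   neck fit r11 [375.7 192.3] [378.7 189.1  14.7]
   sphere fit [372.  195.   47.3]
side ring 142 [ 574.1 -308.4   39. ] [ 574.3 -308.9   28.5] [ 575.1 -310.4] [64.9 70.5  9.3] 39.61528416128211
side foot 239 [ 573.6 -297.9    6.1] [ 584.2 -301.2] [101.1  93.1   8.8]
[ 3.1 -0.   0.5]
```

View pics/crop.png

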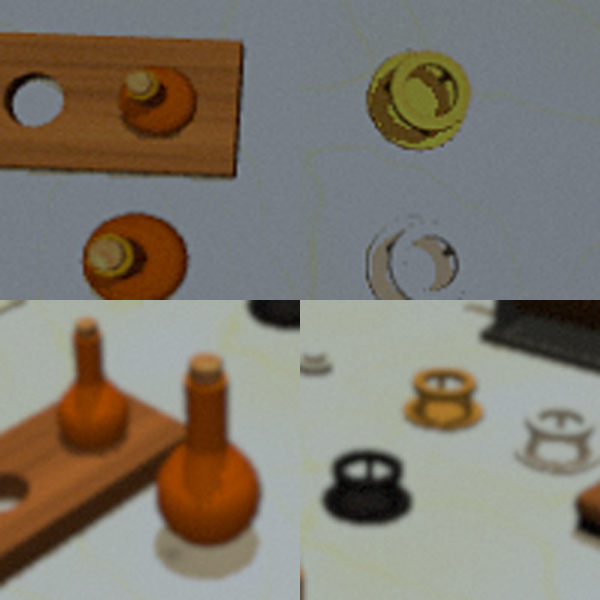

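Both choices hold up in the crop: the small amber flask sits in the carrier's end hole, and the brass stand is clear of the white and black ones. The amber axis is at about (505.7, 176) and is 190 mm from green, as it should be. The brass ring axis is at about (577, -310.5) with its top at about 40 mm. I'll turn the yaw first so the jaws open along the carrier.

```bash
cat > go.py <<'E'
import sys; from h import *
from scipy.spatial.transform import Rotation as Ro
np.set_printoptions(precision=3,suppress=True)
s=ctrl.read_state();R=Ro.from_euler("xyz",s["tool_rot"])
t=np.array([float(a) for a in sys.argv[1:4]]);yaw=float(sys.argv[4])
G=Ro.from_euler("xyz",[np.pi,0,yaw])
print("t",s["clock"],"pos",s["eef_pos"],"rot",s["tool_rot"],"q",s["qpos"],"F",s["force"],"w",s["width"])
print("units tool",R.inv().apply(t-s["eef_pos"])/30,"units in goal frame",G.inv().apply(t-s["eef_pos"])/30,"turn",(R.inv()*G).as_rotvec()/np.deg2rad(6))
E
python3 go.py 505.7 176 231 -0.045; python3 -m crank '[[[0,0,0,0,0,0.9],[0,0,0,0,0,0.9],[0,0,0,0,0,0.9],[0,0,0,0,0,0.9],[0,0,0,0,0,0.9],[0,0,0,0,0,0.7]]]' -1; python3 go.py 505.7 176 180 -0.045
```

```text
t 0.6 pos [ 283.217 -585.06   231.319] rot [ 3.142 -0.     0.451] q [ 1.054  0.628  0.039  1.517 -0.027  0.996 -0.02 ] F [-0.625  0.207 -0.811] w 85.65003266541929
units tool [ 17.727 -19.604   0.011] units in goal frame [  6.267 -25.677   0.011] turn [-0.    -0.     4.734]
clock: 1.1
eef_pos: [283.1, -585.2, 231.6]
tool_rot: [-3.142, -0.001, -0.118]
force: [-0.8, 0.2, -0.0]
width: 85.4
t 1.1 pos [ 283.122 -585.21   231.645] rot [-3.142 -0.001 -0.118] q [ 0.964  0.635  0.194  1.52  -0.138  0.999 -0.493] F [-0.818  0.218 -0.037] w 85.36191316571316
units tool [  4.368 -26.072   1.729] units in goal frame [  6.27  -25.682   1.722] turn [-0.    -0.012 -0.701]
```

```bash
python3 -m crank '[[[0.4,-1,0,0,0,-0.7],[0.3,-1,0,0,0,0],[0.3,-1,0,0,0,0],[0.3,-1,0,0,0,0],[0.3,-1,0,0,0,0],[0.3,-1,0,0,0,0],[0.3,-1,0,0,0,0],[0.3,-1,0,0,0,0],[0.3,-1,0,0,0,0],[0.3,-1,0,0,0,0],[0.3,-1,0,0,0,0],[0.3,-1,0,0,0,0]]]'; python3 go.py 505.7 176 231 -0.045
```

```text
clock: 2.1
eef_pos: [415.1, -226.3, 230.1]
tool_rot: [3.131, -0.003, -0.059]
force: [0.5, 0.4, 0.7]
width: 85.4
t 2.1 pos [ 415.146 -226.34   230.134] rot [ 3.131 -0.003 -0.059] q [ 0.303  0.381  0.177  2.006 -0.083  0.755 -1.102] F [0.506 0.408 0.7  ] w 85.35975447884826
units tool [  2.216 -13.566  -0.163] units in goal frame [  2.412 -13.534  -0.029] turn [ 0.1   -0.03  -0.139]
```

```bash
python3 -m crank '[[[0.2,-1,0,0.1,0,-0.1],[0.2,-1,0,0,0,0],[0.2,-1,0,0,0,0],[0.2,-1,0,0,0,0],[0.2,-1,0,0,0,0],[0.2,-1,0,0,0,0],[0.2,-1,0,0,0,0],[0.2,-1,0,0,0,0],[0.2,-1,0,0,0,0],[0.2,-1,0,0,0,0],[0.1,-1,0,0,0,0],[0.1,-1,0,0,0,0]]]'; python3 go.py 505.7 176 180 -0.045
```

```text
clock: 3.1
eef_pos: [503.9, 149.2, 234.2]
tool_rot: [-3.14, -0.013, -0.048]
force: [0.2, 0.1, -0.2]
width: 85.6
t 3.1 pos [503.877 149.237 234.156] rot [-3.14  -0.013 -0.048] q [-0.426  0.443  0.118  1.874 -0.064  0.816 -1.895] F [ 0.158  0.136 -0.193] w 85.56448311669858
units tool [-0.006 -0.892  1.806] units in goal frame [ 0.021 -0.894  1.805] turn [-0.011 -0.129 -0.025]
```

```bash
python3 -m crank '[[[0,-0.5,0.5,0,-0.1,0],[0,-0.4,0.6,0,0,0],[0,0,0.7,0,0,0],[0,0,0,0,0,0]]]'; python3 go.py 505.7 176 80 -0.045; python3 - <<'E'
from m import *
im=ctrl.get_image("wrist");save(im,"w1.png");P=cloud(im)
print("cam",-np.array(im["R"]).T@im["t"])
for q in("amber_flask","green_flask"):
    for r in ctrl.search_frame(q,im): print(q,r["conf"],np.round(r["extent"]))
m=(np.hypot(P[...,0]-505,P[...,1]-176)<40)
for z0,z1 in((80,114),(118,135)):
    p=P[m&(P[...,2]>z0)&(P[...,2]<z1)]
    if len(p)>8: print(len(p),p.mean(0),circ(p[:,:2],11.),circ(p[:,:2]))
p=P[m&(P[...,2]>35)&(P[...,2]<70)]
if len(p)>8:print("sphere",least_squares(lambda q:np.linalg.norm(p-q,axis=1)-28,[505,176,43],loss="soft_l1").x)
E
```

```text
clock: 3.43
eef_pos: [507.6, 190.0, 180.5]
tool_rot: [-3.132, -0.01, -0.034]
force: [-0.7, -0.2, -0.4]
width: 85.7
t 3.4333 pos [507.626 189.98  180.484] rot [-3.132 -0.01  -0.034] q [-0.471  0.536  0.095  1.888 -0.082  0.708 -1.932] F [-0.658 -0.153 -0.407] w 85.74193651489207
units tool [-0.081  0.5    3.344] units in goal frame [-0.043  0.468  3.349] turn [-0.092 -0.092  0.11 ]
cam [587.  186.9 324. ]
amber_flask 0.88 [298. 207.  73.  90.]
amber_flask 0.72 [286. 342.  82. 109.]
green_flask 0.62 [ 54. 205. 106.  80.]
474 [514.4 177.6  98.4] [505.5 176.6] [505.7 176.6  10.8]
641 [507.  176.8 124.3] [501.6 184.2] [506.8 176.8   6.1]
sphere [505.  176.6  44.3]
```

View pics/w1.png

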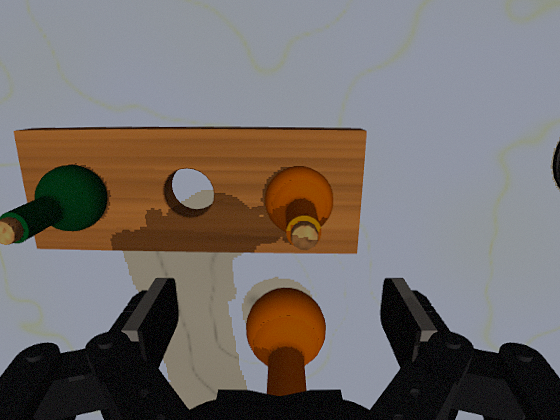

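The wrist view shows the amber flask in the carrier at (298,207) and the green one at the far end (54,205). The big flask (286,342) is behind. The neck axis at (505.7, 176.6) agrees with the first measurement, so I centre and lower.

```bash
python3 -m crank '[[[-0.1,0.45,0,-0.1,-0.1,0],[0,0,0,0,0,0],[0,0,0,0,0,0]]]'; python3 go.py 505.7 176.6 82 -0.045
```

```text
clock: 3.83
eef_pos: [508.5, 172.9, 187.4]
tool_rot: [-3.14, -0.009, -0.039]
force: [-0.1, -0.3, 0.7]
width: 85.5
t 3.8333 pos [508.471 172.872 187.407] rot [-3.14  -0.009 -0.039] q [-0.452  0.522  0.103  1.892 -0.074  0.722 -1.917] F [-0.116 -0.259  0.738] w 85.47640009913795
units tool [-0.129 -0.116  3.513] units in goal frame [-0.098 -0.12   3.514] turn [-0.014 -0.088  0.054]
```

```bash
python3 -m crank '[[[-0.1,-0.1,0.5,0,-0.1,0],[0,0,0.5,0,0,0],[0,0,0.5,0,0,0],[0,0,0.4,0,0,0],[0,0,0,0,0,0],[0,0,0,0,0,0]]]'; python3 go.py 505.7 176.6 82 -0.045
```

```text
clock: 4.33
eef_pos: [507.4, 174.7, 128.9]
tool_rot: [-3.138, -0.002, -0.045]
force: [-0.5, 0.1, 0.0]
width: 85.5
t 4.3333 pos [507.442 174.716 128.948] rot [-3.138 -0.002 -0.045] q [-0.439  0.611  0.085  1.937 -0.093  0.593 -1.908] F [-0.529  0.051  0.024] w 85.45053693991359
units tool [-0.065 -0.054  1.565] units in goal frame [-0.061 -0.06   1.565] turn [-0.038 -0.023  0.002]
```

```bash
python3 -m crank '[[[-0.06,-0.05,0.4,0,0,0],[0,0,0.4,0,0,0],[0,0,0.4,0,0,0],[0,0,0.35,0,0,0],[0,0,0,0,0,0],[0,0,0,0,0,0]]]'; python3 go.py 505.7 176.6 82 -0.045
```

```text
clock: 4.83
eef_pos: [508.2, 177.5, 83.3]
tool_rot: [-3.135, -0.007, -0.046]
force: [-0.7, -0.5, 0.1]
width: 85.2
t 4.8333 pos [508.243 177.5    83.319] rot [-3.135 -0.007 -0.046] q [-0.433  0.686  0.071  1.965 -0.103  0.485 -1.903] F [-0.708 -0.465  0.091] w 85.23157873969159
units tool [-0.084  0.034  0.043] units in goal frame [-0.083  0.034  0.044] turn [-0.065 -0.068 -0.007]
```

```bash
python3 -m crank '[[[-0.08,0.03,0,-0.07,-0.07,0],[0,0,0,0,0,0],[0,0,0,0,0,0],[0,0,0,0,0,0],[0,0,0,0,0,0],[0,0,0,0,0,0],[0,0,0,0,0,0],[0,0,0,0,0,0],[0,0,0,0,0,0]]]' 1; python3 go.py 505.7 176.6 82 -0.045
```

```text
clock: 5.58
eef_pos: [507.1, 176.4, 86.2]
tool_rot: [3.141, -0.003, -0.047]
force: [0.7, -0.9, -1.0]
width: 20.9
t 5.5833 pos [507.103 176.41   86.153] rot [ 3.141 -0.003 -0.047] q [-0.44   0.682  0.078  1.961 -0.1    0.499 -1.909] F [ 0.69  -0.869 -1.033] w 20.858777892883534
units tool [-0.047 -0.004  0.138] units in goal frame [-0.047 -0.004  0.138] turn [ 0.003 -0.027 -0.014]
```

```bash
python3 -m crank '[[[0,0,-0.3,0,0,0],[0,0,-0.4,0,0,0],[0,0,-0.4,0,0,0],[0,0,-0.4,0,0,0],[0,0,-0.4,0,0,0],[0,0,-0.4,0,0,0],[0,0,-0.4,0,0,0],[0,0,-0.3,0,0,0],[0,0,0,0,0,0],[0,0,0,0,0,0]]]'; python3 go.py 577 -310.5 180 -0.045
```

```text
clock: 6.42
eef_pos: [505.0, 177.4, 183.2]
tool_rot: [-3.141, 0.0, -0.045]
force: [0.2, 0.5, -2.2]
width: 20.5
t 6.4167 pos [505.032 177.408 183.152] rot [-3.141  0.    -0.045] q [-0.461  0.53   0.105  1.892 -0.081  0.723 -1.926] F [ 0.237  0.46  -2.192] w 20.51005961376375
units tool [ 3.135 16.138  0.098] units in goal frame [ 3.128 16.139  0.105] turn [-0.004  0.    -0.004]
```

The flask is held: the force reads -2.2 N, about 200 g. Now across to the brass stand.

```bash
python3 -m crank '[[[0,0.3,0,0,0,0],[0.1,0.5,0,0,0,0],[0.15,0.7,0,0,0,0],[0.15,0.8,0,0,0,0],[0.15,0.8,0,0,0,0],[0.15,0.8,0,0,0,0],[0.15,0.8,0,0,0,0],[0.15,0.8,0,0,0,0],[0.15,0.8,0,0,0,0],[0.15,0.8,0,0,0,0],[0.15,0.8,0,0,0,0],[0.15,0.8,0,0,0,0]]]'; python3 go.py 577 -310.5 180 -0.045
```

```text
clock: 7.42
eef_pos: [534.0, -96.8, 173.1]
tool_rot: [3.141, 0.02, -0.034]
force: [0.4, 0.5, -2.4]
width: 20.6
t 7.4167 pos [533.994 -96.769 173.149] rot [ 3.141  0.02  -0.034] q [ 0.07   0.561  0.084  1.863 -0.063  0.74  -1.416] F [ 0.441  0.458 -2.401] w 20.586557066711826
units tool [ 1.673  7.071 -0.261] units in goal frame [ 1.753  7.053 -0.228] turn [0.002 0.19  0.101]
```

```bash
python3 -m crank '[[[0.2,0.8,-0.1,0,0.2,0.1],[0.2,0.8,-0.1,0,0,0],[0.2,0.8,-0.1,0,0,0],[0.2,0.8,0,0,0,0],[0.2,0.8,0,0,0,0],[0.2,0.8,0,0,0,0],[0.2,0.7,0,0,0,0],[0.1,0.5,0,0,0,0],[0.1,0.3,0,0,0,0],[0,0.1,0,0,0,0],[0,0,0,0,0,0],[0,0,0,0,0,0]]]'; python3 go.py 577 -310.5 180 -0.045
```

```text
clock: 8.42
eef_pos: [558.3, -314.2, 169.5]
tool_rot: [3.141, 0.023, -0.061]
force: [0.0, 0.7, -2.3]
width: 20.2
t 8.4167 pos [ 558.262 -314.231  169.471] rot [ 3.141  0.023 -0.061] q [ 0.414  0.693  0.084  1.587 -0.056  0.885 -1.116] F [ 0.047  0.745 -2.335] w 20.235239751118666
units tool [ 0.608 -0.162 -0.365] units in goal frame [ 0.618 -0.152 -0.351] turn [ 0.004  0.22  -0.155]
```

```bash
python3 -m crank '[[[0.3,-0.1,0,0,0.2,-0.1],[0.3,-0.05,0,0,0,0],[0,0,0,0,0,0],[0,0,0,0,0,0],[0,0,0,0,0,0]]]'; python3 go.py 577 -310.5 180 -0.045; cat > f.py <<'E'
from m import *
import sys
x0,y0,z0=ctrl.read_state()["eef_pos"]
for n in ("wrist","top","side"):
    im=ctrl.get_image(n);save(im,sys.argv[1]+n+".png");P=cloud(im)
    h=cv2.cvtColor(im["color"],cv2.COLOR_RGB2HSV)
    d=np.hypot(P[...,0]-577,P[...,1]+310.5);z=P[...,2]
    p=P[(d<50)&(z>35)&(z<45)]
    if len(p)>20:
        c=circ(p[:,:2]);print(n,"ring",len(p),c,(p[:,:2].max(0)+p[:,:2].min(0))/2,np.ptp(p,0))
    om=(h[...,0]<14)&(h[...,1]>180)&(h[...,2]>60)
    p=P[om&(np.hypot(P[...,0]-x0,P[...,1]-y0)<45)&(z>z0-80)&(z<z0-20)]
    if len(p)>20: print(n,"bulb",len(p),least_squares(lambda q:np.linalg.norm(p-q,axis=1)-28,[x0,y0,z0-43],loss="soft_l1").x)
E
python3 f.py a; python3 go.py 577 -310.5 180 -0.045
```

```text
clock: 8.83
eef_pos: [579.7, -303.7, 169.1]
tool_rot: [-3.138, 0.0, -0.042]
force: [-0.2, 0.5, -2.0]
width: 20.0
t 8.8333 pos [ 579.683 -303.703  169.127] rot [-3.138  0.    -0.042] q [ 0.4    0.703  0.071  1.565 -0.064  0.878 -1.118] F [-0.222  0.539 -1.996] w 19.983288014653635
units tool [-0.08   0.229 -0.363] units in goal frame [-0.079  0.23  -0.362] turn [-0.037  0.001  0.027]
wrist ring 2009 [ 578.2 -311.5   28.6] [ 585.  -311.7] [54.2 67.1  7. ]
wrist bulb 2361 [ 577.8 -303.3  126.2]
top ring 231 [ 578.8 -311.    29. ] [ 578.2 -309.8] [66.2 61.7  9.9]
top bulb 170 [ 579.6 -303.4  126.5]
side ring 135 [ 574.7 -308.2   28.9] [ 576.9 -309.4] [68.5 69.3  8.2]
side bulb 153 [ 576.4 -304.9  127. ]
t 8.9833 pos [ 579.01  -304.507  169.072] rot [-3.138  0.001 -0.043] q [ 0.401  0.703  0.072  1.565 -0.064  0.878 -1.118] F [ 0.371 -0.191 -1.938] w 20.54067541322752
units tool [-0.059  0.201 -0.365] units in goal frame [-0.058  0.203 -0.364] turn [-0.032  0.007  0.016]
```

```bash
python3 -c "
import cv2,numpy as np
a=cv2.imread('pics/awrist.png');t=cv2.imread('pics/atop.png')[120:260,340:480];s=cv2.imread('pics/aside.png')[90:230,270:410]
r=lambda i:cv2.resize(i,(300,300))
cv2.imwrite('pics/a.png',np.hstack([cv2.resize(a,(480,360)),np.vstack([r(t),r(s)])[:600:1][:, :][:360*0+600][::1][:600]][:1]+[]) if 0 else np.hstack([cv2.resize(a,(500,600)),np.vstack([r(t),r(s)])]))"
```

```text
(no output)
```

View pics/a.png

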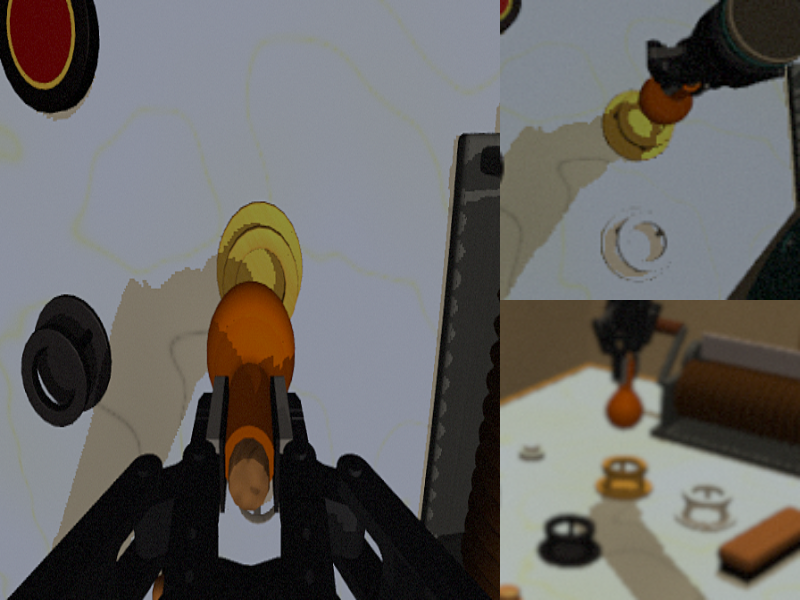

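The wrist, top and side views show the flask held upright just above the brass ring. Comparing bulb and ring within each camera, it needs about -7.5 mm in y and 0 in x, so the target TCP is about (578.5, -311.5), with z about 100 when seated.

```bash
python3 -m crank '[[[0,0.2,0.2,0,0,0],[0,0,0.3,0,0,0],[0,0,0.3,0,0,0],[0,0,0.3,0,0,0],[0,0,0,0,0,0],[0,0,0,0,0,0],[0,0,0,0,0,0]]]'; python3 go.py 578.5 -311.5 100 -0.045
```

```text
clock: 9.57
eef_pos: [576.6, -312.0, 130.9]
tool_rot: [-3.138, 0.004, -0.046]
force: [0.1, 0.1, -0.9]
width: 20.4
t 9.5667 pos [ 576.573 -312.032  130.893] rot [-3.138  0.004 -0.046] q [ 0.415  0.751  0.068  1.587 -0.066  0.811 -1.106] F [ 0.14   0.137 -0.858] w 20.42939362359133
units tool [ 0.068 -0.017  1.03 ] units in goal frame [ 0.063 -0.021  1.03 ] turn [-0.034  0.04  -0.005]
```

```bash
python3 -m crank '[[[0.06,-0.02,0.2,0,0.04,0],[0,0,0.2,0,0,0],[0,0,0.2,0,0,0],[0,0,0.2,0,0,0],[0,0,0,0,0,0],[0,0,0,0,0,0],[0,0,0,0,0,0]]]'; python3 go.py 578.5 -311.5 100 -0.045; python3 f.py b;
```

```text
clock: 10.15
eef_pos: [579.1, -311.1, 104.5]
tool_rot: [-3.138, -0.001, -0.045]
force: [-0.3, 0.7, -2.0]
width: 20.1
t 10.15 pos [ 579.089 -311.114  104.52 ] rot [-3.138 -0.001 -0.045] q [ 0.416  0.785  0.062  1.603 -0.07   0.757 -1.105] F [-0.297  0.74  -1.998] w 20.084937731001496
units tool [-0.019  0.014  0.151] units in goal frame [-0.019  0.014  0.151] turn [-0.035 -0.012 -0.001]
wrist ring 2424 [ 575.7 -311.5   31.3] [ 587.8 -312.1] [48.7 66.9  7.4]
wrist bulb 2506 [ 577.2 -310.7   61.6]
top ring 172 [ 580.5 -313.4   31.5] [ 576.8 -309.9] [62.7 62.6  9.4]
top bulb 153 [ 579.5 -310.4   62.9]
side ring 98 [ 575.7 -310.5   29.3] [ 576.  -307.8] [66.  61.2  9.6]
side bulb 135 [ 577.5 -311.3   62.5]
```

```bash
python3 -m crank '[[[0,0.01,0.1,0,0,0],[0,0,0.05,0,0,0],[0,0,0,0,0,0],[0,0,0,0,0,0],[0,0,0,0,0,0]]]'; python3 go.py 578.5 -311.5 100 -0.045
```

```text
clock: 10.72
eef_pos: [579.9, -312.0, 101.0]
tool_rot: [-3.139, -0.004, -0.045]
force: [-0.3, -0.1, -2.4]
width: 20.1
t 10.7167 pos [ 579.906 -312.035  100.986] rot [-3.139 -0.004 -0.045] q [ 0.417  0.79   0.062  1.604 -0.07   0.748 -1.104] F [-0.287 -0.082 -2.357] w 20.11673886230609
units tool [-0.048 -0.016  0.033] units in goal frame [-0.048 -0.016  0.033] turn [-0.023 -0.036 -0.003]
```

```bash
python3 -m crank '[[[-0.04,0,0.06,0,0,0],[0,0,0.03,0,0,0],[0,0,0,0,0,0],[0,0,0,0,0,0],[0,0,0,0,0,0]]]'; python3 go.py 578.5 -311.5 100 -0.045
```

```text
clock: 11.13
eef_pos: [579.4, -312.3, 100.0]
tool_rot: [-3.14, -0.006, -0.045]
force: [0.5, 1.0, -0.4]
width: 20.1
t 11.1333 pos [ 579.363 -312.349   99.972] rot [-3.14  -0.006 -0.045] q [ 0.418  0.79   0.061  1.608 -0.07   0.741 -1.103] F [ 0.458  1.046 -0.435] w 20.062938106797155
units tool [-0.03  -0.027 -0.001] units in goal frame [-0.03  -0.027 -0.001] turn [-0.015 -0.057 -0.003]
```

```bash
python3 -m crank '[[[-0.02,-0.02,0.05,0,-0.05,0],[0,0,0,0,0,0],[0,0,0,0,0,0],[0,0,0,0,0,0]]]'; python3 go.py 578.5 -311.5 100 -0.045;python3 f.py c
```

```text
clock: 11.47
eef_pos: [579.6, -312.3, 99.8]
tool_rot: [-3.141, -0.002, -0.045]
force: [-0.2, 0.3, 0.2]
width: 20.9
t 11.4667 pos [ 579.584 -312.288   99.809] rot [-3.141 -0.002 -0.045] q [ 0.415  0.791  0.064  1.605 -0.069  0.746 -1.106] F [-0.158  0.331  0.231] w 20.919275547271194
units tool [-0.037 -0.025 -0.006] units in goal frame [-0.037 -0.025 -0.006] turn [-0.004 -0.023 -0.004]
wrist ring 2273 [ 576.4 -312.    31.3] [ 588.9 -312.2] [46.2 66.9  7.4]
wrist bulb 2558 [ 577.7 -312.    56.9]
top ring 163 [ 580.1 -313.2   31.5] [ 576.5 -310.5] [63.1 62.3  9. ]
top bulb 140 [ 579.6 -311.4   57.6]
side ring 95 [ 576.1 -312.1   30.1] [ 573.9 -307.4] [63.9 64.6  9.6]
side bulb 140 [ 577.  -313.4   56.5]
```

The bulb centre is at z = 57 and the flask's weight has come off the wrist, so it is seated while still held. Releasing.

```bash
python3 -m crank '[[[0,0,0,0,0,0],[0,0,0,0,0,0],[0,0,0,0,0,0],[0,0,0,0,0,0],[0,0,0,0,0,0],[0,0,0,0,0,0],[0,0,0,0,0,0],[0,0,0,0,0,0]]]' -1 && python3 -m crank '[[[0,0,-0.2,0,0,0],[0,0,-0.4,0,0,0],[0,0,-0.5,0,0,0],[0,0,-0.5,0,0,0],[0,0,-0.5,0,0,0],[0,0,-0.5,0,0,0],[0,0,-0.5,0,0,0],[0,0,-0.5,0,0,0],[0,0,-0.3,0,0,0],[0,0,0,0,0,0],[0,0,0,0,0,0]]]'; python3 - <<'E'
from m import *
for n in("wrist","top","side"):
    im=ctrl.get_image(n);save(im,"d"+n+".png");P=cloud(im)
    d=np.hypot(P[...,0]-578,P[...,1]+311.5);z=P[...,2]
    p=P[(d<35)&(z>48)&(z<83)]; 
    if len(p)>20: print(n,"bulb",least_squares(lambda q:np.linalg.norm(p-q,axis=1)-28,[578,-311,57],loss="soft_l1").x)
    p=P[(d<35)&(z>95)&(z<126)]
    if len(p)>8: print(n,"neck",circ(p[:,:2],11.),"top",np.nanmax(z[d<25]))
    if n!="wrist":
        p=P[(np.hypot(P[...,0]-514,P[...,1]-366)<40)&(z>80)&(z<114)];print("green",circ(p[:,:2],11.))
w,t,s=[cv2.imread(f"pics/d{n}.png") for n in("wrist","top","side")]
r=lambda i:cv2.resize(i,(300,300))
cv2.imwrite("pics/d.png",np.hstack([cv2.resize(w,(500,600)),np.vstack([r(t[120:260,340:480]),r(s[90:230,270:410])])]))
E
```

```text
clock: 12.28
eef_pos: [580.0, -312.5, 99.3]
tool_rot: [-3.141, -0.003, -0.045]
force: [-0.1, -0.2, 0.3]
width: 85.5
clock: 13.2
eef_pos: [580.3, -313.1, 231.2]
tool_rot: [3.139, -0.009, -0.046]
force: [-0.3, 0.7, -0.6]
width: 85.6
wrist bulb [ 577.6 -311.5   58. ]
wrist neck [ 577.6 -310.5] top 318.884000306793
top bulb [ 579.4 -311.6   58.5]
top neck [ 579.7 -311.6] top 638.2046180630399
green [514.5 365.4]
side bulb [ 576.9 -312.9   59.2]
side neck [ 577.  -311.4] top 357.20013824123964
green [513.9 365.4]
```

View pics/d.png

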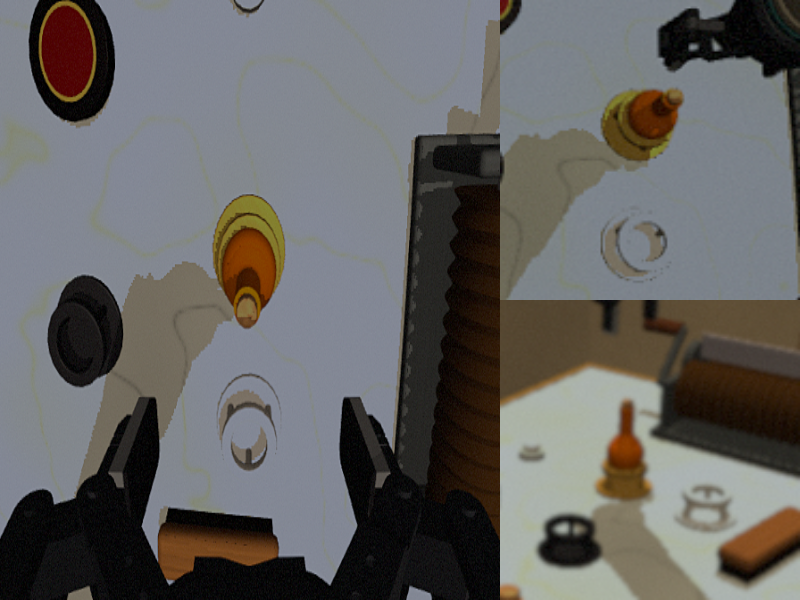

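The flask stands upright in the brass ring, with the neck directly over the bulb. The gripper is clear and green has not moved. Handing in.

```bash
python3 -c "
from cell import ctrl
print(ctrl.finish_job())"
```

```text
the job is handed in; nothing more can be done
None
```

I lifted the smaller amber flask out of the carrier by its neck and lowered it into the brass ring while still gripping it. I then let go, backed away upward, and handed the job in at about 13.4 s; no verdict is reported.

- **Seated while held:** before release the bulb centre measured z 56.5–57.6 mm against the 57 mm seat, and the flask's weight had come off the wrist.
- **Resting:** after release all three cameras put the bulb within about 2 mm of the ring axis in x and y. Its height read 58–59 mm, 1–2 mm high; the same kind of fit also read 1–3 mm high on the flasks in the carrier. The neck was within about 1.5 mm of the bulb centre in plan, which is 2–3 degrees or less from upright.
- **Green flask:** it moved less than 1 mm.
- **Gripper:** it was fully open and about 100 mm above the cork, touching nothing.
- **Disagreements:** the cameras differed by 2–3 mm on absolute positions, about what the calibration allows. I therefore centred the flask mainly by comparing bulb and ring within the same picture. With the flask over the stand, ring-circle fits were less reliable because part of the ring was hidden.

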